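# Load a plaster tile on the sloped drying rack

## Task

The drying lamp on the rack has been left on: first set its lever to the upright centre position, off. Then lift the white plaster tile lying on the table and lay it gently, relief up and lengthwise down the slope, flat on the open slats above the lamp, beside and clear of the tile already drying there. Let go so that it slides by itself under the lamp until its end rests square against the foot ledge, and leave the drying tile and everything else where it is.

Things in the scene. Friction and masses are not known exactly. Their poses are not given: they have to be found in the camera images.
- tile: The white plaster tile to load: flat block 110 long (its x) x 58 wide (y) x 24 mm thick, about 0.24 kg, with a low carved relief on its upper face rising to 34 mm in the middle, inset from the edges. Starts flat on the table. Origin at the centre of its underside, z out of the relief face. Either end may go first.
- dry_tile: A greyer tile of the same shape and size, already drying on the slats with its end against the foot ledge, relief up. Same origin and axes; its x points up the slope. It must stay as it is.
- shelf: Sloped shelf: aluminium slats, 270 mm long, 260 wide, 28 degrees; plaster slides down by itself (friction 0.3 to 0.43). Origin on the slat surface, mid-width, at the foot ledge's face, 55 mm above the table; x up the slope along the slats, y across, z out of the surface. Ledge stands 18 mm above the slats. No raised side rails; the steel side bars (y = +-142 mm) lie below the surface.
- lamp (a point): Infrared drying lamp: aluminium bar across the low end of the shelf, fixed. This point is the middle of its underside, 66 mm above the slats; axes as the shelf's. The bar covers the slats from the ledge to 55 mm up, over the whole width; its top is 109 mm above the slats; posts at y = +-142 mm.
- heat_switch (a joint): Angle (rad) of the black three-position lever on the grey box at the low end of the rack: 0 = upright, lamp off (detent; holds by itself and catches from within about 0.14); +0.31 = leaning to the shelf's +y, full heat, where it starts; -0.31 = leaning to -y, half heat. Past 0.17 it springs to the end. Moving it takes about 4 N sideways at the knob.
- switch_pivot (a point): Hinge of the lever, fixed, in the middle of the top of the switch box (box 66 x 120 x 75 mm high, long side along the shelf's y), 90 mm horizontally outside the ledge face, level with mid-width. Its x points horizontally uphill, y is the shelf's y, z up; the lever swings in its y-z plane.
- switch_knob (a point): Centre of the lever's round black knob (20 mm diameter, 36 mm long, on a thinner rod), 65 mm from the pivot.
- spray_bottle: Clear spray bottle with a red head, 70 mm diameter, 190 mm tall; origin under its centre. Leave alone.
- modelling_tool: Wooden modelling tool about 190 mm long lying on the table, 10 mm high; origin under its middle. Leave alone.
- mixing_bowl: Empty blue mixing bowl, 136 mm across, 75 mm high; origin under its centre. Leave alone.
Not all that is in view belongs to the job. What is shaped like the tile but orange is not meant. What is shaped like the dry_tile but blue is not meant.

How it is judged (in metres and radians):
On the way, in this order (a step that is already met when the one before it is completed fails the run):
1. the lever stands in its centre off detent (value of joint heat_switch between -0.1 and 0.1 rad and velocity of joint heat_switch between -0.15 and 0.15 rad/s), for 0.3 s.
2. the tile lies flat on (or within 8 mm of) the open slats, wholly above the lamp, lengthwise, not dropped (below 0.1 m/s) (x of tile in the frame of shelf between 0.107 and 0.28 m and y of tile in the frame of shelf between -0.12 and 0.12 m and z of tile in the frame of shelf between -0.006 and 0.008 m and angle between the z axis of tile and the z axis of shelf, either way round below 0.13 rad and angle between the x axis of tile and the x axis of shelf, either way round below 0.2 rad and linear speed of tile below 0.1 m/s), for 0.05 s.
At the end, for the whole second after the job is handed in: Tile relief up and at rest on the slats, end against the ledge (centre 49-61 mm up from it), square within 6 deg, centre over 61 mm from the drying tile's; drying tile within 12 mm of its place, against the ledge; lever within 0.1 rad of upright; other things within 30 mm of theirs (x of tile in the frame of shelf between 0.049 and 0.061 m and y of tile in the frame of shelf between -0.112 and 0.112 m and z of tile in the frame of shelf between -0.005 and 0.005 m and angle between the x axis of tile and the x axis of shelf, either way round below 0.1 rad and angle between the z axis of tile and the z axis of shelf, either way round below 0.08 rad and angle between tile's own z axis and vertical below 0.7 rad and linear speed of tile below 0.01 m/s and distance between tile and dry_tile above 0.061 m and x of dry_tile in the frame of shelf between 0.049 and 0.061 m and distance of dry_tile from where it was at the start of the episode below 0.012 m and value of joint heat_switch between -0.1 and 0.1 rad and distance of each of spray_bottle, modelling_tool, mixing_bowl from where it was at the start of the episode below 0.03 m); the robot touches nothing.
It fails at once if the drying tile is shifted by more than 12 mm (distance of dry_tile from where it was at the start of the episode above 0.012 m).
It fails at once if the tile is pushed or carried down the slope by the fingers (it must slide by itself: fingers on it when its centre is less than 85 mm from the ledge) (contact force between the fingers and tile above 2 N and x of tile in the frame of shelf between -0.02 and 0.085 m and y of tile in the frame of shelf between -0.14 and 0.14 m and z of tile in the frame of shelf between -0.01 and 0.05 m).
It fails at once if the spray bottle, modelling tool or bowl is moved by more than 30 mm (distance of any of spray_bottle, modelling_tool, mixing_bowl from where it was at the start of the episode above 0.03 m).
It also fails if it takes over 45 s, if anything falls off the work surface, if the arm or the gripper's body presses on something with over 40 N, if the wrist force passes 120 N, or if a joint passes its speed limit or range.

## Robot

A 6-joint arm with a two-finger parallel gripper is mounted at the origin on the work surface. World frame = base frame: x ahead of the robot, y to its left, z up, the work surface at z = 0. Lengths are in mm, angles in rad, forces in N, time in s.
With the tool pointing down it reaches from about 325 to 775 mm from the base axis. Payload 9.3 kg.
Tool frame: the origin (TCP) lies between the finger pads; the fingertips stand 14 mm ahead of it and the grasp point (between the pads) lies 5 mm behind it; z points along the fingers, y is the line along which they close (so a half turn about z gives the same grasp; the last joint's range is limited). The gripper opens to 85 mm and grips with 20 to 120 N. Pads are 22 mm wide; open, the fingers measure 114 mm over their backs; the gripper's body (76 mm by 85 mm) begins 54 mm behind the grasp point. The pads swing forward as they close: fully open they stand 13 mm farther back than shut.
Start: joints at [-1.346, 0.259, 0.021, 1.334, 0, 1.418], TCP at [202.875, -511.213, 217.279] pointing down, gripper open.
Joint ranges: [-3.04, 3.04], [-0.91, 1.82], [-1.04, 1.36], [-1.92, 1.95], [-1.52, 1.45], [-3.14, 3.14]. Speed limits (rad/s): [2.22, 2.22, 2.79, 3.14, 3.14, 3.14].

## Interface

Orientations are given as [roll, pitch, yaw] about the fixed x, y, z axes, in that order (R = Rz(yaw) Ry(pitch) Rx(roll)).
In Python, from station import bot gives the robot as it stands.
- The arm moves only by the tool servo_tool, never from a script. Its argument "commands" is a list that holds one entry, the list of rows, each a list of 7 numbers: the shift along the world's x, y, z in mm, then the turn, a rotation vector about the world's x, y, z in rad, then the closure, from 0 (fully open) to 1 (shut). In form: [[[tx, ty, tz, ax, ay, az, grip], ...]]. A call has 1 to 5 rows; each row shifts and turns the commanded pose from where the row before left it; what a row does not reach is not made up. A row lasts 1/8 s, in which the tool goes at most 62.5 mm and 10.7 degrees, less where a joint would pass 70% of its speed; a pose out of reach is approached as far as the arm can. A call is refused whole if a number of a shift passes 62.5 or a number of a turn 0.188, either way. A call with a gripper value outside its range is refused whole. The fingers move at their own pace and stop on an object; "force" is the grip in N (left out, the last holds). Time passes only in rows, so rows that do not move let the fingers close. It gives the time, the measured TCP pose, the force, the opening and the grip force at its end, in the units of the state.
- bot.get_state(): the state, without advancing time (a new reading comes with each control period).
- bot.get_image(name): name is "scene" or "side" or "wrist"; returns a dict with "image" (384x512x3 uint8, blue, green, red), "fx", "fy", "cx", "cy" (pixels), "world_from_camera" (4x4, takes a point from camera to world coordinates); the wrist camera has in their place "mount" (4x4, takes a point from camera to tool coordinates, whose origin is the TCP and whose axes are the flange's). Camera axes: x right, y down, z forward; pixel columns grow to the right and rows downward; lengths in mm; the calibration is good to about 2 mm. A picture is of the moment at which its call begins: read the wrist's pose just before it. There is no depth.
- bot.close_job(): hands the job in; it is judged then, once.
The state is a dict: "t": time; "joints": joint angles; "qvel": joint speeds; "tau": joint torques, N m; "ee_pos": TCP position; "ee_rot": TCP orientation; "contact_force": force on the tool from outside, world axes, zero at the start; "ft_torque": the same for the moment, N m; "width": opening from 0.0 (shut) to 1.0 (fully open); "grip_force": force on a finger pad.
Only numpy, scipy, OpenCV 4.12 (cv2) and the standard library are available. Lean on these libraries where they do the work, as an engineer would, in place of code of your own. Each camera call takes 0.05 s, during which the arm holds its last target. There are 200 camera calls.

## Working session

There is one attempt and no reset: what is moved stays moved. The work goes in short steps, Python scripts to look and compute and a tool call to move; the robot and the scene stay as the last step left them, time stands still between calls to the robot, and variables do not carry over. Pictures are saved under pics/ and viewed, at most 10 in all, crops included, and the job is handed in when it is done.

Besides the shell and the picture viewer there is one more tool, called after "Emit:" by a JSON object that holds its "fn" and its "kwargs", one argument or row to a line. servo_tool: Moves the arm, as the interface text tells. Its arguments: {"type":"object","properties":{"commands":{"type":"array","items":{"type":"array","items":{"type":"array","items":{"type":"number"}}}},"force":{"type":"number"}},"required":["commands"]}

```bash
mkdir -p pics
python3 - <<'E'
from station import bot
import cv2,numpy as np,pickle
s=bot.get_state();print(s)
d={}
for n in("scene","side"):
    r=bot.get_image(n);d[n]=r;cv2.imwrite(f"pics/{n}0.png",r["image"]);print(n,r["fx"],r["fy"],r["cx"],r["cy"],np.round(r["world_from_camera"],3).tolist())
pickle.dump(d,open("cams.pkl","wb"))
w=bot.get_image("wrist");print(np.round(w["mount"],3).tolist(),w["fx"],w["cx"],w["cy"])
E
```

```text
{'t': 0.0, 'joints': array([-1.34560690e+00,  2.59194814e-01,  2.07375126e-02,  1.33370994e+00,
       -1.61152548e-05,  1.41820970e+00]), 'qvel': array([ 0.00090169, -0.00201592, -0.00120199, -0.00112472, -0.00025175,
       -0.00014363]), 'tau': array([ 3.83522438e-04, -5.55642915e+01,  3.44525635e+01,  1.37990993e-02,
       -4.06634103e-05,  1.50815328e-06]), 'ee_pos': array([ 202.79651483, -510.9083684 ,  216.6552212 ]), 'ee_rot': array([-3.14023522e+00, -1.92444214e-04,  3.77775940e-01]), 'contact_force': array([ 0.18415682, -0.11604701, -0.45815662]), 'ft_torque': array([ 0.03805301, -0.03101965, -0.02620569]), 'grip_force': 0.0, 'width': 1.00316315196419}
scene 425.5269613949023 425.5269613949023 255.50339233820068 186.51465548726586 [[0.764, 0.369, -0.529, 1112.227], [0.645, -0.434, 0.629, -761.087], [0.002, -0.822, -0.57, 718.659], [0.0, 0.0, 0.0, 1.0]]
side 363.01445234503893 363.01445234503893 258.7259501683576 181.14196376606904 [[-0.942, -0.251, 0.224, 265.866], [-0.337, 0.716, -0.611, 610.326], [-0.007, -0.651, -0.759, 995.255], [0.0, 0.0, 0.0, 1.0]]
[[0.001, -0.948, -0.318, 80.966], [1.0, 0.001, 0.001, -0.182], [-0.001, -0.318, 0.948, -155.49], [0.0, 0.0, 0.0, 1.0]] 335.98692343274035 256.94227116792524 186.89256601094172
```

View pics/scene0.png

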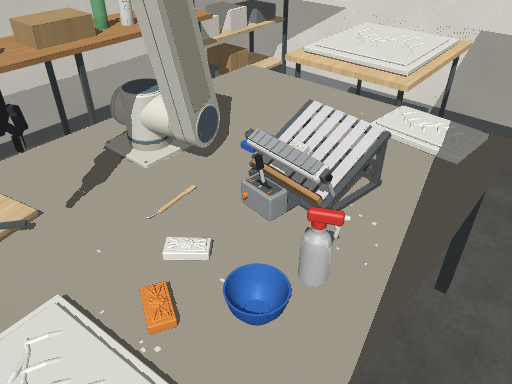

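View pics/side0.png

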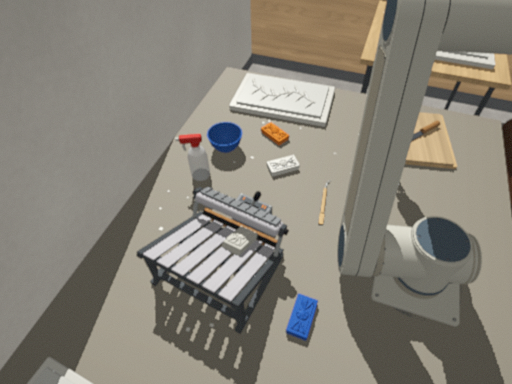

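The candidates in the scene view are white (187,248), orange (158,306) and large white slabs in the background. The white one is the tile because it is plain white and the right size. In the side view, white is at (283,165), orange at (275,133), blue at (302,316) on the table, and the grey dry tile at (238,240) on the slats. I'll confirm in an enlarged crop.

Run:
```python
import cv2,pickle,numpy as np
d=pickle.load(open("cams.pkl","rb"))
a=d["scene"]["image"][85:285,140:400]
b=d["side"]["image"][140:320,130:330]
cv2.imwrite("pics/a.png",cv2.resize(a,None,fx=3,fy=3,interpolation=2))
cv2.imwrite("pics/b.png",cv2.resize(b,None,fx=3.3,fy=3.3,interpolation=2))
```

```text
(no output)
```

View pics/a.png

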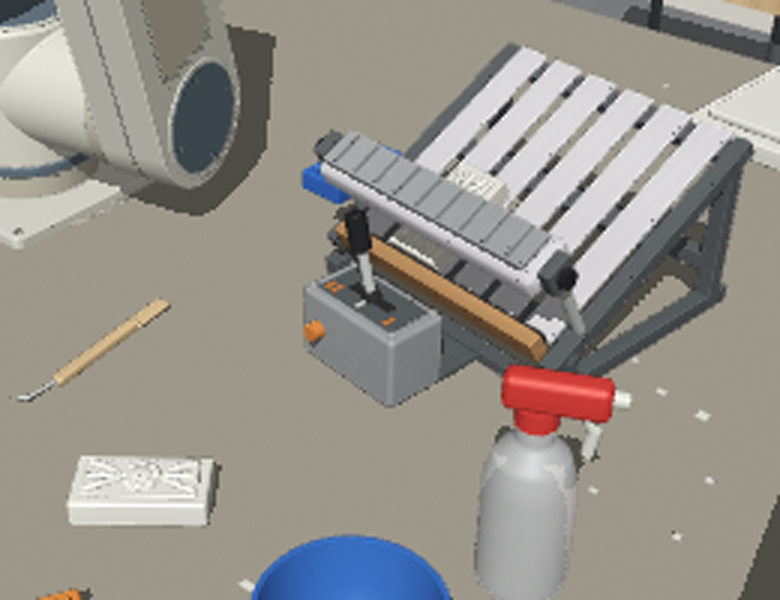

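View pics/b.png

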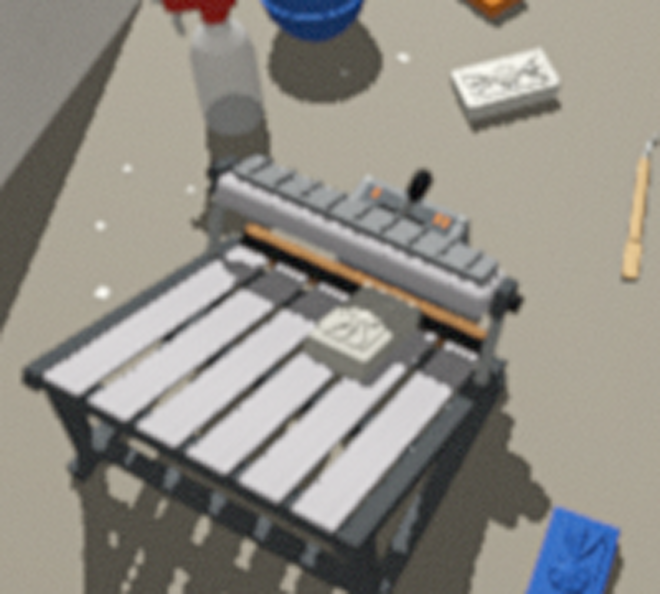

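The crops confirm the white tile at scene (187,248), and the dry tile on the +y side of the slats, partly under the lamp. The lever leans to +y, with its knob at crop a (358,230). I'll fit the poses from the corners.

```bash
cat > h.py <<'E'
import numpy as np,pickle
from scipy.optimize import least_squares
from scipy.spatial.transform import Rotation as R
d=pickle.load(open("cams.pkl","rb"))
def proj(c,P):
    r=d[c];M=np.linalg.inv(r["world_from_camera"]);p=np.atleast_2d(P)@M[:3,:3].T+M[:3,3]
    return np.c_[r["fx"]*p[:,0]/p[:,2]+r["cx"],r["fy"]*p[:,1]/p[:,2]+r["cy"]]
pix=lambda c,q:(np.array([140,85])+np.array(q)/3) if c=="scene" else (np.array([130,140])+np.array(q)/3.3)
A=np.radians(28)
def sh(v,P): # shelf frame -> world, v=(X,Y,yaw) of ledge face origin
    P=np.atleast_2d(P);Q=R.from_euler('y',-A).apply(P)
    return R.from_euler('z',v[2]).apply(Q)+[v[0],v[1],55]
def flat(v,P): return R.from_euler('z',v[2]).apply(np.atleast_2d(P))+[v[0],v[1],0]
def fit(f,obs,x0):
    g=lambda v:np.concatenate([(proj(c,o(v))-pix(c,q)).ravel() for c,o,q in obs])
    s=least_squares(g,x0,loss='soft_l1',x_scale=[100,100,.3]);return s.x,g(s.x)
E
python3 - <<'E'
from h import *
S=lambda *p:(lambda v:sh(v,p)); F=lambda *p:(lambda v:flat(v,p))
a,b="scene","side"
ob=[(a,S(270,130,0),(518,45)),(a,S(270,-130,0),(738,130)),(b,S(270,-130,0),(45,378)),(b,S(270,130,0),(340,530)),
(a,F(-123,60,75),(305,288)),(a,F(-123,-60,75),(388,337)),(a,F(-57,-60,75),(440,318)),(a,F(-57,60,75),(358,265)),(a,F(-123,-60,0),(390,405)),
(b,S(0,-130,18),(246,236)),(b,S(0,130,18),(485,337))]
best=min((fit(None,ob,[600,0,y]) for y in np.arange(-3,3.1,.75)),key=lambda t:(t[1]**2).sum())
print("shelf",best[0],np.round(best[1].reshape(-1,2),1).tolist());v=best[0]
kn=lambda t:flat(v,[-90,65*np.sin(t),75+65*np.cos(t)])
print("knob",kn(.31),kn(0),proj(a,kn(.31)),pix(a,(358,230)),proj(b,kn(.31)),pix(b,(420,185)))
# tile
C=[(-1,1),(1,1),(1,-1),(-1,-1)]
ot=lambda L:[]
to=[(a,(-55,29,24),(82,457)),(a,(55,29,24),(215,458)),(a,(55,-29,24),(207,500)),(a,(-55,-29,24),(69,499)),(a,(-55,-29,0),(69,523)),(a,(55,-29,0),(207,525)),
(b,(55,29,24),(450,80)),(b,(-55,29,24),(543,48)),(b,(-55,-29,24),(560,80)),(b,(55,-29,24),(465,112))]
def run(swap):
    ob=[(c,F(*((p[0],p[1],p[2]))),q) for c,p,q in to if c==a]
    if swap: ob+=[(c,F(-p[0],-p[1],p[2]),q) for c,p,q in to if c==b]
    else: ob+=[(c,F(*p),q) for c,p,q in to if c==b]
    return min((fit(None,ob,[500,-400,y]) for y in np.arange(-3,3.1,.75)),key=lambda t:(t[1]**2).sum())
for s in(0,1):
    t=run(s);print("tile",s,t[0],np.round(t[1].reshape(-1,2),1).tolist())
# rays -> plane of slats for dry tile
def onshelf(c,q,z):
    f=lambda xy:(proj(c,sh(v,[xy[0],xy[1],z]))-q).ravel();return least_squares(f,[100,0]).x
for q in((308,358),(362,382)):print("dry bottom",onshelf(b,pix(b,q),0))
for q in((308,342),(362,364)):print("dry top",onshelf(b,pix(b,q),24))
def tab(c,q,z):return least_squares(lambda xy:(proj(c,[xy[0],xy[1],z])-q).ravel(),[500,-200]).x
print("bowl",tab(a,(257,290),70),"bottle",tab(a,(314,250),100), tab(a,(325,215),180))
E
```

```text
shelf [537.13623073  62.22050544   1.43229934] [[0.3, -0.6], [-2.7, -0.8], [-0.1, -0.4], [-0.5, -0.3], [-1.5, -1.6], [1.3, 1.6], [2.1, -2.0], [-1.2, -2.7], [-0.0, 1.7], [-1.6, -1.8], [0.5, 0.6]]
knob [[505.0723697  -24.1802502  136.90168204]] [[524.71131253 -26.91770975 140.        ]] [[259.23475822 161.45026984]] [259.33333333 161.66666667] [[256.93804908 195.74530061]] [257.27272727 196.06060606]
tile 0 [ 498.93821724 -284.41733086    0.65972311] [[-0.0, -2.0], [0.2, -1.0], [-0.2, 1.5], [-0.9, 0.4], [0.3, -0.2], [0.4, 0.6], [5.0, 7.6], [5.2, 10.3], [-5.9, -10.1], [-4.7, -13.1]]
tile 1 [ 498.89372693 -284.42762923   -5.6220018 ] [[-0.1, -2.0], [0.2, -1.1], [-0.2, 1.5], [-0.9, 0.4], [0.3, -0.2], [0.4, 0.5], [27.5, -10.1], [-28.4, 6.3], [-28.3, 7.7], [28.8, -9.2]]
dry bottom [110.2552048  12.4522647]
dry bottom [108.41875409  63.84382709]
dry top [122.4322766   14.69371853]
dry top [118.47395273  63.88999562]
bowl [ 744.15707446 -318.00696667] bottle [ 782.41174463 -177.43676859] [ 784.83535606 -152.64153981]
```

The knob projections agree to within half a pixel. Upright knob is about (525,-27,140). I'll pinch the knob with a gripper centred on its upright position.

Emit:
{"fn": "servo_tool", "kwargs": {
  "commands": [
    [[32, 48.4, 0, 0, 0, 0.105, 0], [32, 48.4, 0, 0, 0, 0.105, 0], [32, 48.4, 0, 0, 0, 0.105, 0], [32, 48.4, 0, 0, 0, 0.105, 0], [32, 48.4, 0, 0, 0, 0.105, 0]]
  ],
  "force": 25
}}

```text
t: 0.78
ee_pos: [363.5, -267.5, 217.3]
ee_rot: [3.141, -0.0, 0.906]
contact_force: [0.9, -0.2, -0.4]
width: 1.003
grip_force: 0.0
```

Emit:
{"fn": "servo_tool", "kwargs": {
  "commands": [
    [[32, 48.4, 0, 0, 0, 0.105, 0], [32, 48.4, 0, 0, 0, 0.105, 0], [32, 48.4, 0, 0, 0, 0.105, 0], [32, 48.4, 0, 0, 0, 0.105, 0], [32, 48.4, 0, 0, 0, 0.105, 0]]
  ]
}}

```text
t: 1.4
ee_pos: [523.6, -25.3, 217.2]
ee_rot: [3.142, 0.0, 1.431]
contact_force: [0.7, -1.2, 0.5]
width: 1.004
grip_force: 0.0
```

Emit:
{"fn": "servo_tool", "kwargs": {
  "commands": [
    [[0, 0, 0, 0, 0, 0, 0], [0, 0, 0, 0, 0, 0, 0]]
  ]
}}

```text
t: 1.65
ee_pos: [522.6, -27.1, 216.9]
ee_rot: [-3.141, 0.0, 1.428]
contact_force: [0.3, 0.2, -0.6]
width: 1.0
grip_force: 0.0
```

```bash
cat >> h.py <<'E'
def wproj(w,s,P):
    T=np.eye(4);T[:3,:3]=R.from_euler('xyz',s["ee_rot"]).as_matrix();T[:3,3]=s["ee_pos"]
    M=np.linalg.inv(T@w["mount"]);p=np.atleast_2d(P)@M[:3,:3].T+M[:3,3]
    return np.c_[w["fx"]*p[:,0]/p[:,2]+w["cx"],w["fy"]*p[:,1]/p[:,2]+w["cy"]]
E
python3 - <<'E'
from h import *
from station import bot
import cv2
s=bot.get_state();w=bot.get_image("wrist");im=w["image"]
v=[537.1,62.2,1.432]
print(s["ee_pos"],s["ee_rot"],s["joints"])
P=flat(v,[[-90,65*np.sin(.31),75+65*np.cos(.31)],[-90,0,140]]);p=wproj(w,s,P);print(p)
for q in p:cv2.drawMarker(im,tuple(int(x) for x in np.round(q)),(0,0,255),0,10)
cv2.imwrite("pics/w1.png",im)
E
```

```text
[522.56207236 -27.10802062 216.90430899] [-3.14060336e+00  2.15451123e-04  1.42807189e+00] [-2.12113096e-01  2.13689919e-01 -3.99681079e-02  1.31811027e+00
 -2.83523044e-04  1.50140791e+00]
[[233.82080302 189.5053059 ]
 [260.61089869 190.81297229]]
```

View pics/w1.png

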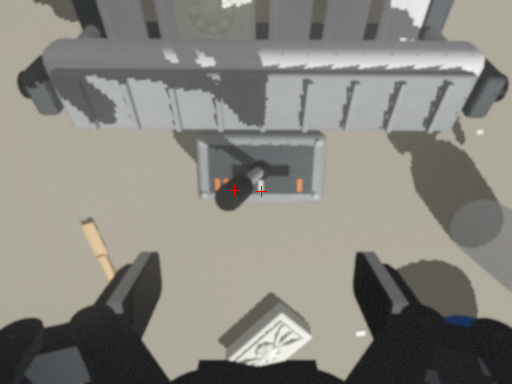

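The wrist view shows the knob around (235,188), on its predicted mark, with the box centred near (261,168). I'll descend and pinch.

Emit:
{"fn": "servo_tool", "kwargs": {
  "commands": [
    [[2, 0, -26, 0, 0, 0, 0], [0, 0, -26, 0, 0, 0, 0], [0, 0, -26, 0, 0, 0, 0], [0, 0, 0, 0, 0, 0, 0.3], [0, 0, 0, 0, 0, 0, 0.5]]
  ]
}}

```text
t: 2.33
ee_pos: [525.0, -28.1, 140.4]
ee_rot: [3.14, 0.0, 1.426]
contact_force: [-0.0, 0.9, -0.4]
width: 0.603
grip_force: 0.0
```

Emit:
{"fn": "servo_tool", "kwargs": {
  "commands": [
    [[0, 0, 0, 0, 0, 0, 0.65], [0, 0, 0, 0, 0, 0, 0.74], [0, 0, 0, 0, 0, 0, 0.78], [0, 0, 0, 0, 0, 0, 0.78]]
  ]
}}

```text
t: 2.82
ee_pos: [526.6, -27.9, 143.3]
ee_rot: [3.134, 0.001, 1.428]
contact_force: [-3.5, -0.9, 23.5]
width: 0.221
grip_force: 12.3
```

Emit:
{"fn": "servo_tool", "kwargs": {
  "commands": [
    [[0, 0, 0, 0, 0, 0, 0.5], [0, 0, 0, 0, 0, 0, 0.3], [0, 0, 10, 0, 0, 0, 0], [0, 0, 30, 0, 0, 0, 0], [0, 0, 38, 0, 0, 0, 0]]
  ]
}}

```text
t: 3.45
ee_pos: [524.5, -27.1, 218.2]
ee_rot: [-3.14, -0.0, 1.428]
contact_force: [1.0, 0.3, -0.5]
width: 1.002
grip_force: 0.0
```

Emit:
{"fn": "servo_tool", "kwargs": {
  "commands": [
    [[0, 0, 0, 0, 0, 0, 0], [0, 0, 0, 0, 0, 0, 0]]
  ]
}}

```text
t: 3.7
ee_pos: [524.8, -27.2, 217.1]
ee_rot: [-3.141, 0.0, 1.428]
contact_force: [-0.2, 0.2, -0.5]
width: 1.002
grip_force: 0.0
```

Run:
```python
from h import *
from station import bot
import cv2
s=bot.get_state();w=bot.get_image("wrist");im=w["image"]
v=[537.1,62.2,1.432]
print(s["ee_pos"],s["ee_rot"])
P=flat(v,[[-90,0,158],[-90,0,140]])
# tile, scene-camera fit refined with both cams
a,b="scene","side";F=lambda *p:(lambda v:flat(v,p))
to=[(a,(-55,29,24),(82,457)),(a,(55,29,24),(215,458)),(a,(55,-29,24),(207,500)),(a,(-55,-29,24),(69,499)),(a,(-55,-29,0),(69,523)),(a,(55,-29,0),(207,525)),
(b,(55,-29,24),(450,80)),(b,(-55,-29,24),(543,48)),(b,(-55,29,24),(560,80)),(b,(55,29,24),(465,112))]
t=fit(None,[(c,F(*p),q) for c,p,q in to],[499,-284,.66]);print(t[0],np.round(t[1].reshape(-1,2),1).tolist())
p=np.r_[wproj(w,s,P),wproj(w,s,flat(t[0],[[x,y,24] for x in(-55,55) for y in(-29,29)]))];print(p)
for q in p:cv2.drawMarker(im,tuple(int(x) for x in np.round(q)),(0,0,255),0,8)
cv2.imwrite("pics/w2.png",im)
```

```text
[524.75356162 -27.15157371 217.14951326] [-3.14141959e+00  1.46116509e-06  1.42788767e+00]
[ 498.08952477 -283.52050502    0.6784773 ] [[-0.3, -2.1], [0.1, -1.7], [0.1, 0.8], [-0.7, 0.3], [0.5, -0.2], [0.7, -0.1], [-0.1, -2.9], [-0.8, -0.4], [0.2, 0.6], [0.9, -1.7]]
[[257.59319207 199.76012283]
 [257.55490123 191.06603403]
 [252.70510387 383.36482716]
 [220.53951861 360.58975387]
 [310.81333306 335.65403859]
 [278.42456489 310.0588192 ]]
```

View pics/w2.png

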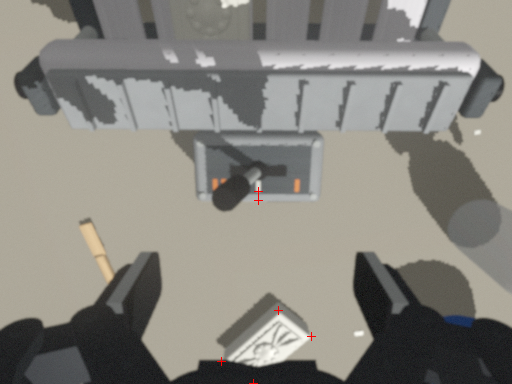

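The lever is still leaning with its knob at (233,190), so the pinch did not hold it in the detent. I'll push it from its +y side with closed fingers instead.

Emit:
{"fn": "servo_tool", "kwargs": {
  "commands": [
    [[-30, 4.2, 0, 0, 0, 0, 1], [-29.4, 4.1, 0, 0, 0, 0, 1], [0, 0, -30, 0, 0, 0, 1], [0, 0, -30, 0, 0, 0, 1], [0, 0, -25, 0, 0, 0, 1]]
  ]
}}

```text
t: 4.38
ee_pos: [464.5, -18.7, 130.4]
ee_rot: [-3.14, -0.0, 1.428]
contact_force: [0.7, 0.4, 0.1]
width: 0.003
grip_force: 0.0
```

Emit:
{"fn": "servo_tool", "kwargs": {
  "commands": [
    [[8, -1.1, 0, 0, 0, 0, 1], [8, -1.1, 0, 0, 0, 0, 1], [6, -0.8, 0, 0, 0, 0, 1], [4, -0.6, 0, 0, 0, 0, 1], [3, -0.4, 0, 0, 0, 0, 1]]
  ]
}}

```text
t: 5.0
ee_pos: [495.4, -23.2, 134.8]
ee_rot: [3.139, 0.001, 1.428]
contact_force: [-7.8, 2.6, 24.2]
width: -0.0
grip_force: 12.9
```

Emit:
{"fn": "servo_tool", "kwargs": {
  "commands": [
    [[2, -0.3, 0, 0, 0, 0, 1], [2, -0.3, 0, 0, 0, 0, 1], [0, 0, 0, 0, 0, 0, 1]]
  ]
}}

```text
t: 5.38
ee_pos: [500.9, -24.0, 135.9]
ee_rot: [3.135, 0.001, 1.428]
contact_force: [-3.7, 1.5, 23.3]
width: 0.003
grip_force: 14.9
```

Run:
```python
from h import *
from station import bot
import cv2
s=bot.get_state();o=[]
w=bot.get_image("wrist")["image"];c=bot.get_image("scene")["image"];e=bot.get_image("side")["image"]
print(s["ee_pos"])
o=[cv2.resize(w,(400,300)),cv2.resize(c[130:190,220:300],(400,300)),cv2.resize(e[160:220,220:300],(400,300))]
cv2.imwrite("pics/w3.png",np.vstack([np.hstack(o[:2]),np.hstack([o[2],o[2]*0])]))
v=[537.1,62.2,1.432]
for t in(0,.15,.31):
  k=flat(v,[-90,65*np.sin(t),75+65*np.cos(t)]);print(t,(proj("scene",k)-[220,130])*5,(proj("side",k)-[220,160])*5)
```

```text
[500.90494147 -24.03041412 135.91473044]
0 [[221.87743722 166.99824371]] [[155.71170106 163.73827897]]
0.15 [[209.17021949 160.88595686]] [[169.91065653 170.25949447]]
0.31 [[196.06947749 157.21966665]] [[184.79337453 178.7399137 ]]
```

View pics/w3.png

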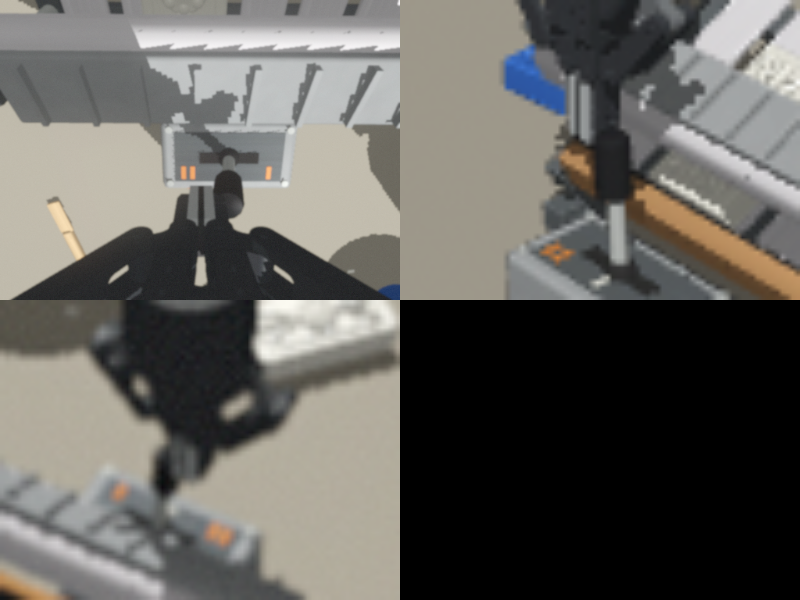

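The lever is now nearly upright, with the knob at about scene crop (215,168) against (222,167) for exact. I'll nudge it 2 mm further, withdraw sideways and check.

Emit:
{"fn": "servo_tool", "kwargs": {
  "commands": [
    [[2, -0.3, 0, 0, 0, 0, 1], [0, 0, 0, 0, 0, 0, 1], [-5, 0.7, 0, 0, 0, 0, 1], [-20, 2.8, 0, 0, 0, 0, 1], [-20, 2.8, 0, 0, 0, 0, 1]]
  ]
}}

```text
t: 6.15
ee_pos: [455.9, -17.6, 133.1]
ee_rot: [3.14, 0.0, 1.428]
contact_force: [-0.8, 0.1, 0.0]
width: 0.004
grip_force: 0.0
```

Emit:
{"fn": "servo_tool", "kwargs": {
  "commands": [
    [[0, 0, 30, 0, 0, 0, 1], [0, 0, 45, 0, 0, 0, 0.5], [0, 0, 15, 0, 0, 0, 0]]
  ]
}}

```text
t: 6.52
ee_pos: [456.9, -17.8, 225.7]
ee_rot: [3.137, 0.0, 1.428]
contact_force: [0.6, -1.0, -1.5]
width: 0.419
grip_force: 0.0
```

Run:
```python
from h import *
from station import bot
import cv2
s=bot.get_state();o=[]
wi=bot.get_image("wrist");w=wi["image"];c=bot.get_image("scene")["image"];e=bot.get_image("side")["image"]
print(s["ee_pos"])
o=[cv2.resize(w,(400,300)),cv2.resize(c[130:190,220:300],(400,300)),cv2.resize(e[160:220,220:300],(400,300))]
cv2.imwrite("pics/w4.png",np.vstack([np.hstack(o[:2]),np.hstack([o[2],o[2]*0])]))
v=[537.1,62.2,1.432]
for t in(-.31,0,.15,.31):
  k=flat(v,[-90,65*np.sin(t),75+65*np.cos(t)]);print(t,(proj("scene",k)-[220,130])*5,wproj(wi,s,k)*.78)
```

```text
[456.94625934 -17.79048751 225.66391173]
-0.31 [[248.08949236 187.29112897]] [[290.19606783 144.57840718]]
0 [[221.87743722 166.99824371]] [[270.867547   145.67435485]]
0.15 [[209.17021949 160.88595686]] [[260.71271632 145.48285247]]
0.31 [[196.06947749 157.21966665]] [[249.89046007 144.76653802]]
```

View pics/w4.png

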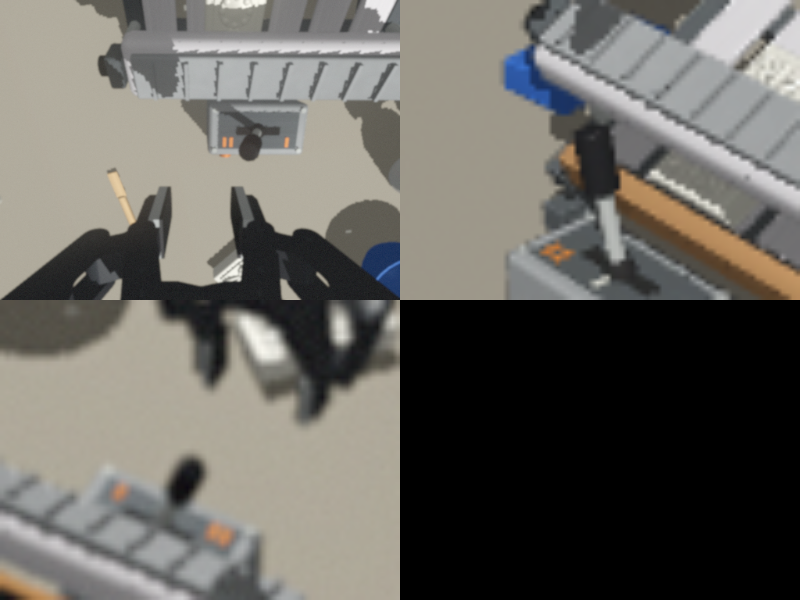

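It sprang back: scene crop knob at (197,160) matches full lean. The 23 N vertical friction preload probably dragged the lever back as I withdrew. I'll push again, follow the arc upward, unload the vertical force, then back off.

Emit:
{"fn": "servo_tool", "kwargs": {
  "commands": [
    [[8, -1.1, -30, 0, 0, 0, 1], [0, 0, -35, 0, 0, 0, 1], [0, 0, -28, 0, 0, 0, 1], [10, -1.4, 0, 0, 0, 0, 1], [5, -0.7, 0, 0, 0, 0, 1]]
  ]
}}

```text
t: 7.3
ee_pos: [479.8, -21.0, 129.9]
ee_rot: [3.141, 0.0, 1.428]
contact_force: [-0.5, 0.1, 0.3]
width: -0.008
grip_force: 0.2
```

Emit:
{"fn": "servo_tool", "kwargs": {
  "commands": [
    [[5, -0.7, 2, 0, 0, 0, 1], [5, -0.7, 2, 0, 0, 0, 1], [5, -0.7, 1, 0, 0, 0, 1], [5, -0.7, 1, 0, 0, 0, 1], [3, -0.4, 1, 0, 0, 0, 1]]
  ]
}}

```text
t: 7.92
ee_pos: [502.6, -24.1, 137.0]
ee_rot: [3.14, 0.0, 1.428]
contact_force: [0.4, 0.1, 1.6]
width: -0.0
grip_force: 0.8
```

Emit:
{"fn": "servo_tool", "kwargs": {
  "commands": [
    [[0, 0, 0, 0, 0, 0, 1]]
  ]
}}

```text
t: 8.05
ee_pos: [502.8, -24.2, 137.0]
ee_rot: [3.139, 0.0, 1.428]
contact_force: [2.6, -0.3, 4.2]
width: 0.001
grip_force: 2.0
```

Emit:
{"fn": "servo_tool", "kwargs": {
  "commands": [
    [[1, -0.1, 1, 0, 0, 0, 1], [0, 0, 0.5, 0, 0, 0, 1], [-4, 0.6, 0, 0, 0, 0, 1], [-20, 2.8, 0, 0, 0, 0, 1], [-20, 2.8, 0, 0, 0, 0, 1]]
  ]
}}

```text
t: 8.68
ee_pos: [457.4, -17.6, 137.4]
ee_rot: [-3.141, -0.0, 1.428]
contact_force: [-0.1, -0.1, 0.2]
width: 0.0
grip_force: 0.0
```

Emit:
{"fn": "servo_tool", "kwargs": {
  "commands": [
    [[0, 0, 30, 0, 0, 0, 1], [0, 0, 45, 0, 0, 0, 0.5], [0, 0, 10, 0, 0, 0, 0]]
  ]
}}

```text
t: 9.05
ee_pos: [459.0, -17.9, 225.1]
ee_rot: [3.138, 0.0, 1.428]
contact_force: [-0.3, -0.8, -0.8]
width: 0.419
grip_force: 0.0
```

```bash
cat > lev.py <<'E'
from h import *
from station import bot
import cv2
s=bot.get_state();c=bot.get_image("scene")["image"]
print(s["ee_pos"],s["ee_rot"],s["joints"])
# dark pixels per row at the knob: knob spans rows ~155-170, cols 250-280
g=cv2.resize(c[130:190,220:300],None,fx=5,fy=5).max(2)
m=(g<40).astype(np.uint8);n,l,st,ce=cv2.connectedComponentsWithStats(m)
for i in range(1,n):
    if st[i,4]>300:print(st[i],ce[i])
E
python3 lev.py
```

```text
[458.95206137 -17.91575168 225.12651021] [3.13806084e+00 2.87613206e-04 1.42784558e+00] [-2.22046953e-01  9.86902167e-02 -1.60651036e-01  1.30791158e+00
 -7.65088950e-06  1.49169960e+00]
[ 206  137   36   67 1905] [222.4183727 171.5023622]
```

The lever is upright: knob at (222,171) against a predicted (222,167). Now to the tile.

Emit:
{"fn": "servo_tool", "kwargs": {
  "commands": [
    [[7.8, -53.1, 0, 0, 0, -0.15, 0], [7.8, -53.1, 0, 0, 0, -0.15, 0], [7.8, -53.1, -10, 0, 0, -0.15, 0], [7.8, -53.1, -15, 0, 0, -0.15, 0], [7.9, -53.2, -20, 0, 0, -0.15, 0]]
  ]
}}

```text
t: 9.72
ee_pos: [497.2, -284.9, 176.1]
ee_rot: [-3.14, 0.0, 0.673]
contact_force: [0.4, -0.0, 0.8]
width: 0.995
grip_force: 0.0
```

Emit:
{"fn": "servo_tool", "kwargs": {
  "commands": [
    [[0, 0, -40, 0, 0, 0, 0], [0, 0, -40, 0, 0, 0, 0], [0, 0, -30, 0, 0, 0, 0], [0, 0, -25, 0, 0, 0, 0], [0, 0, 0, 0, 0, 0, 0]]
  ]
}}

```text
t: 10.35
ee_pos: [495.8, -282.0, 40.1]
ee_rot: [-3.136, 0.001, 0.678]
contact_force: [-0.2, 0.6, 0.5]
width: 1.0
grip_force: 0.0
```

Emit:
{"fn": "servo_tool", "kwargs": {
  "commands": [
    [[2, -1, -12, 0, 0, 0, 0], [0, 0, -10, 0, 0, 0, 0], [0, 0, 0, 0, 0, 0, 0.1], [0, 0, 0, 0, 0, 0, 0.2], [0, 0, 0, 0, 0, 0, 0.4]]
  ],
  "force": 35
}}

```text
t: 10.98
ee_pos: [499.8, -284.6, 21.2]
ee_rot: [3.141, -0.0, 0.678]
contact_force: [0.8, -0.4, -0.5]
width: 0.611
grip_force: 0.0
```

Emit:
{"fn": "servo_tool", "kwargs": {
  "commands": [
    [[0, 0, 0, 0, 0, 0, 0.5], [0, 0, 0, 0, 0, 0, 0.5]]
  ]
}}

```text
t: 11.22
ee_pos: [499.6, -284.5, 20.9]
ee_rot: [3.141, -0.0, 0.678]
contact_force: [1.0, -0.2, 0.2]
width: 0.5
grip_force: 0.0
```

It closed to 0.5 without any contact, so I'll look.

Run:
```python
from h import *
from station import bot
import cv2
s=bot.get_state();wi=bot.get_image("wrist");w=wi["image"];c=bot.get_image("scene")["image"]
t=[498.1,-283.5,.678]
p=wproj(wi,s,flat(t,[[x,y,24] for x in(-55,55) for y in(-29,29)]));print(p)
for q in p:cv2.drawMarker(w,tuple(int(x) for x in np.round(q)),(0,0,255),0,8)
cv2.imwrite("pics/w5.png",np.hstack([cv2.resize(w,(440,330)),cv2.resize(c[215:285,140:215],(354,330))]))
```

```text
[[306.06657144 331.91203392]
 [202.3747808  331.91285548]
 [317.43403776 136.00855414]
 [190.05654213 135.94610817]]
```

View pics/w5.png

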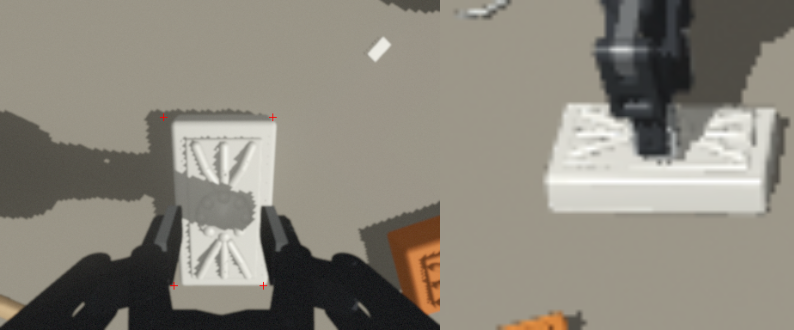

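The tile is centred between the pads, but the fingertips closed above its top edge. They reach less deep than I assumed, which also explains the vertical force at the knob. I'll reopen, go lower by force feedback, and regrip.

Emit:
{"fn": "servo_tool", "kwargs": {
  "commands": [
    [[0, 0, 0, 0, 0, 0, 0], [0, 0, 0, 0, 0, 0, 0], [0, 0, 0, 0, 0, 0, 0], [0, 0, -5, 0, 0, 0, 0], [0, 0, -4, 0, 0, 0, 0]]
  ]
}}

```text
t: 11.95
ee_pos: [499.4, -284.3, 11.3]
ee_rot: [-3.141, 0.0, 0.678]
contact_force: [0.1, -0.1, -0.5]
width: 0.998
grip_force: 0.0
```

Emit:
{"fn": "servo_tool", "kwargs": {
  "commands": [
    [[0, 0, -3, 0, 0, 0, 0], [0, 0, 0, 0, 0, 0, 0]]
  ]
}}

```text
t: 12.2
ee_pos: [499.4, -284.3, 8.4]
ee_rot: [-3.141, 0.0, 0.678]
contact_force: [-0.2, -0.6, 0.9]
width: 1.0
grip_force: 0.0
```

Emit:
{"fn": "servo_tool", "kwargs": {
  "commands": [
    [[0, 0, -3, 0, 0, 0, 0], [0, 0, -3, 0, 0, 0, 0], [0, 0, 0, 0, 0, 0, 0]]
  ]
}}

```text
t: 12.58
ee_pos: [499.4, -284.3, 2.5]
ee_rot: [-3.141, 0.0, 0.678]
contact_force: [0.3, -0.9, 0.7]
width: 0.998
grip_force: 0.0
```

Emit:
{"fn": "servo_tool", "kwargs": {
  "commands": [
    [[0, 0, 0, 0, 0, 0, 0.2], [0, 0, 0, 0, 0, 0, 0.3], [0, 0, 0, 0, 0, 0, 0.4], [0, 0, 0, 0, 0, 0, 0.5]]
  ]
}}

```text
t: 13.08
ee_pos: [499.8, -284.7, 3.3]
ee_rot: [3.141, -0.0, 0.678]
contact_force: [-1.3, -0.3, 5.9]
width: 0.653
grip_force: 36.4
```

The tile is gripped at width 0.65 with 36 N. I'll compute the placing pose while lifting.

Emit:
{"fn": "servo_tool", "kwargs": {
  "commands": [
    [[0, 0, 15, 0, 0, 0, 0.5], [0, 0, 45, 0, 0, 0, 0.5], [0, 0, 60, 0, 0, 0, 0.5], [0, 0, 60, 0, 0, 0, 0.5], [0, 0, 60, 0, 0, 0, 0.5]]
  ],
  "force": 45
}}

```text
t: 13.7
ee_pos: [499.0, -283.9, 245.5]
ee_rot: [3.141, -0.0, 0.678]
contact_force: [0.7, -0.9, -1.5]
width: 0.645
grip_force: 48.5
```

Run:
```python
from h import *
from station import bot
s=bot.get_state();print(s["ee_pos"],s["ee_rot"],s["joints"],s["width"])
v=[537.1,62.2,1.432]
for h in(80,30,0):print(h,sh(v,[180,-45,3.3+h]))
sr=R.from_euler('z',v[2])*R.from_euler('y',-A);tool=sr*R.from_euler('x',np.pi)
print(tool.as_euler('xyz'))
```

```text
[ 499.02520549 -283.92243683  245.53747544] [ 3.14136813e+00 -1.17419989e-04  6.77804076e-01] [-6.63441417e-01  2.94538484e-01  1.43197883e-01  1.41921038e+00
  6.32523556e-05  1.80034718e+00] 0.6449412660756283
80 [[598.24497289 174.64547097 213.05441579]]
30 [[601.49256865 197.89330941 168.90703614]]
0 [[603.44112611 211.84201248 142.41860836]]
[ 3.14159265 -0.48869219  1.432     ]
```

Emit:
{"fn": "servo_tool", "kwargs": {
  "commands": [
    [[11, 51, 10, 0, 0, 0.0838, 0.5], [11, 51, 10, 0, 0, 0.0838, 0.5], [11, 51, 0, 0, 0, 0.0838, 0.5], [11, 51, 0, 0, 0, 0.0838, 0.5], [11, 51, 0, 0, 0, 0.0838, 0.5]]
  ]
}}

```text
t: 14.32
ee_pos: [554.3, -27.6, 263.5]
ee_rot: [3.141, -0.0, 1.099]
contact_force: [0.8, -1.1, -2.1]
width: 0.65
grip_force: 48.5
```

Emit:
{"fn": "servo_tool", "kwargs": {
  "commands": [
    [[11, 51, 0, 0, 0, 0.0838, 0.5], [11, 51, 0, 0, 0, 0.0838, 0.5], [11, 51, 0, 0, 0, 0.0838, 0.5], [11, 51, 0, 0, 0, 0.0838, 0.5], [0, 0, 0, 0.12, -0.0167, 0, 0.5]]
  ]
}}

```text
t: 14.95
ee_pos: [598.0, 180.7, 262.1]
ee_rot: [-3.14, -0.124, 1.442]
contact_force: [0.2, -1.1, -3.4]
width: 0.65
grip_force: 48.6
```

Emit:
{"fn": "servo_tool", "kwargs": {
  "commands": [
    [[0, 0, 0, 0.121, -0.0169, 0, 0.5], [0, 0, 0, 0.121, -0.0169, 0, 0.5], [0, 0, 0, 0.122, -0.0169, 0, 0.5], [0, 0, 0, 0, 0, 0, 0.5]]
  ]
}}

```text
t: 15.45
ee_pos: [598.1, 173.0, 262.4]
ee_rot: [-3.139, -0.488, 1.428]
contact_force: [0.0, 0.7, -1.7]
width: 0.647
grip_force: 48.7
```

```bash
python3 lev.py
python3 - <<'E'
from h import *
from station import bot
s=bot.get_state()
v=[537.1,62.2,1.432];sr=R.from_euler('z',v[2])*R.from_euler('y',-A);tool=sr*R.from_euler('x',np.pi)
T=R.from_euler('xyz',s["ee_rot"]);print("rotvec to go",(tool*T.inv()).as_rotvec())
print(sr.inv().apply(s["ee_pos"]-np.array([v[0],v[1],55])),s["joints"],s["width"],s["contact_force"])
print("up,y,z dirs",sr.as_matrix().T)
E
```

```text
[598.07458929 172.95227454 262.39314037] [-3.13914634 -0.48814474  1.42813545] [-0.09385438  0.302444    0.10613854  1.35135519  0.48764603  1.62474936]
[ 207  137   35   67 1883] [222.48698885 171.76579926]
rotvec to go [ 0.00186499 -0.00137778  0.00182452]
[202.39301122 -45.23494683 127.78253322] [-0.09211744  0.3024042   0.10775278  1.35159961  0.48608487  1.62566122] 0.645657476712763 [ 0.04846781 -0.30782764 -1.18736659]
up,y,z dirs [[ 1.22156786e-01  8.74456501e-01  4.69471563e-01]
 [-9.90383243e-01  1.38351117e-01 -2.77555756e-17]
 [-6.49519153e-02 -4.64956769e-01  8.82947593e-01]]
```

Lever still off and the orientation is right. At shelf coordinates (202,-45,128), I'll descend along the normal.

Emit:
{"fn": "servo_tool", "kwargs": {
  "commands": [
    [[1.2, 9, -26.3, 0, 0, 0, 0.5], [1.2, 9, -26.3, 0, 0, 0, 0.5], [1.3, 9, -26.3, 0, 0, 0, 0.5], [1.3, 9, -26.2, 0, 0, 0, 0.5], [0, 0, 0, 0, 0, 0, 0.5]]
  ]
}}

```text
t: 16.12
ee_pos: [602.5, 211.8, 156.5]
ee_rot: [-3.138, -0.487, 1.432]
contact_force: [0.1, 0.4, -1.3]
width: 0.652
grip_force: 48.7
```

```bash
cat > p.py <<'E'
from h import *
from station import bot
s=bot.get_state();v=[537.1,62.2,1.432];sr=R.from_euler('z',v[2])*R.from_euler('y',-A)
print(sr.inv().apply(s["ee_pos"]-np.array([v[0],v[1],55])),"F shelf",sr.inv().apply(s["contact_force"]),s["width"])
E
python3 p.py
```

```text
[186.39514796 -44.05160262  15.8000179 ] F shelf [-0.27998396 -0.02184832 -1.37360262] 0.6517169304675883
```

Emit:
{"fn": "servo_tool", "kwargs": {
  "commands": [
    [[0.3, 2.3, -4.4, 0, 0, 0, 0.5], [0.2, 1.4, -2.6, 0, 0, 0, 0.5], [0.13, 0.93, -1.77, 0, 0, 0, 0.5], [0, 0, 0, 0, 0, 0, 0.5]]
  ]
}}

```text
t: 16.62
ee_pos: [604.3, 215.1, 149.1]
ee_rot: [-3.142, -0.489, 1.432]
contact_force: [-0.1, 0.0, -1.9]
width: 0.653
grip_force: 48.7
```

```bash
python3 p.py
```

```text
[186.057989   -45.37794579   7.64071129] F shelf [-0.86877692  0.15082516 -1.69567478] 0.6528384237487046
```

Emit:
{"fn": "servo_tool", "kwargs": {
  "commands": [
    [[0.1, 0.7, -1.33, 0, 0, 0, 0.5], [0.1, 0.7, -1.33, 0, 0, 0, 0.5], [0, 0, 0, 0, 0, 0, 0.5], [0, 0, 0, 0, 0, 0, 0.5]]
  ]
}}

```text
t: 17.12
ee_pos: [604.5, 216.4, 146.6]
ee_rot: [3.141, -0.489, 1.432]
contact_force: [-2.5, -4.6, 3.1]
width: 0.649
grip_force: 49.7
```

```bash
python3 p.py
```

```text
[186.06263    -45.40155658   4.75650057] F shelf [-2.82217007  1.87888899  5.06141759] 0.6486792540634455
```

Contact is made gently, with about 6 N normal force. I'll release.

Emit:
{"fn": "servo_tool", "kwargs": {
  "commands": [
    [[0, 0, 0, 0, 0, 0, 0.5], [0, 0, 0, 0, 0, 0, 0], [0, 0, 0, 0, 0, 0, 0], [0, 0, 0, 0, 0, 0, 0], [0, 0, 0, 0, 0, 0, 0]]
  ]
}}

```text
t: 17.75
ee_pos: [604.4, 216.7, 146.2]
ee_rot: [-3.141, -0.489, 1.432]
contact_force: [-0.2, 0.5, 0.3]
width: 0.999
grip_force: 0.0
```

Emit:
{"fn": "servo_tool", "kwargs": {
  "commands": [
    [[0, 0, 0, 0, 0, 0, 0], [0, 0, 0, 0, 0, 0, 0], [-1, -7, 13, 0, 0, 0, 0], [-2, -14, 27, 0, 0, 0, 0], [-2, -14, 27, 0, 0, 0, 0]]
  ]
}}

```text
t: 18.38
ee_pos: [599.3, 181.0, 214.9]
ee_rot: [3.141, -0.489, 1.432]
contact_force: [0.7, 0.6, -0.2]
width: 0.999
grip_force: 0.0
```

Emit:
{"fn": "servo_tool", "kwargs": {
  "commands": [
    [[-2, -14, 27, 0, 0, 0, 0], [0, 0, 50, 0, 0, 0, 0], [0, 40, 50, 0, 0, 0, 0], [0, 50, 30, 0, 0, 0, 0], [0, 0, 0, 0, 0, 0, 0]]
  ]
}}

```text
t: 19.0
ee_pos: [596.9, 259.1, 373.0]
ee_rot: [3.135, -0.49, 1.438]
contact_force: [-0.4, -0.6, -1.4]
width: 0.998
grip_force: 0.0
```

```bash
python3 lev.py
python3 - <<'E'
from h import *
from station import bot
import cv2
w=bot.get_image("side")["image"];c=bot.get_image("scene")["image"]
cv2.imwrite("pics/f.png",np.hstack([cv2.resize(w[180:300,140:290],(400,320)),cv2.resize(c[100:220,230:380],(400,320))]))
v=[537.1,62.2,1.432]
print((proj("side",sh(v,[[110,-74,24],[110,-16,24],[110,9,24],[110,67,24]]))-[140,180])*2.667)
E
```

```text
[596.90590192 259.05774527 373.00855748] [ 3.13545239 -0.49038337  1.43818958] [0.05461011 0.30538869 0.38605634 1.54565303 0.47977877 1.78545367]
[ 206  137   36   67 1884] [222.45753715 171.90658174]
[[156.55548734 131.08564724]
 [202.99764015 152.683407  ]
 [223.5242555  162.22923725]
 [272.37741489 184.94822714]]
```

View pics/f.png

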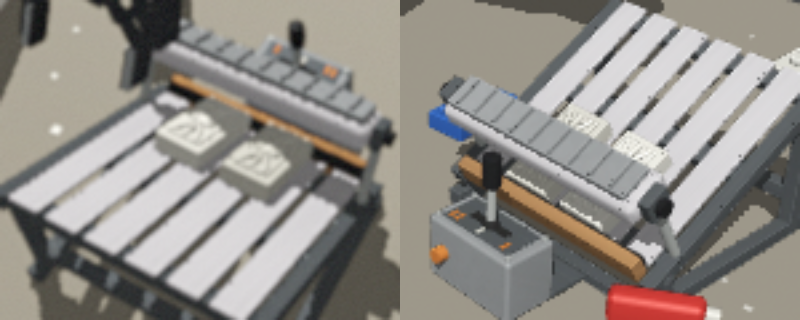

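The white tile's upper corners are at (157,135) and (203,153) in the left crop, matching the predicted seated position. It lies square beside the dry tile, which hasn't moved, and the lever is upright. I'll hand it in.

```bash
python3 -c "
from station import bot
print(bot.close_job())"
```

```text
the job is handed in; nothing more can be done
None
```

I handed the job in at about 19 s of the 45 s: the lever is upright (off), and the white tile slid by itself to the ledge, square beside the drying tile, which looks unmoved; the last camera pictures show this, but the hand-in returned no verdict.

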